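Click the amber filter to the pointer

ROBOT

A 6-joint arm with a two-finger parallel gripper is mounted at the origin on the work surface. World frame = base frame: x ahead of the robot, y to its left, z up, the work surface at z = 0. Lengths are in m, angles in rad, forces in N, time in s.
With the tool pointing down it reaches from about 0.375 to 0.9 m from the base axis. Payload 3.1 kg.
Tool frame: the origin (TCP) lies at the very end of the fingers, on their centre line; the grasp point (between the pads) lies 19 mm behind it; z points along the fingers, y is the line along which they close (so a half turn about z gives the same grasp; the last joint's range is limited). The gripper opens to 87 mm and grips with 3 to 60 N. Pads are 19 mm wide; open, the fingers measure 117 mm over their backs; the gripper's body (75 mm by 190 mm) begins 51 mm behind the grasp point.
Start: joints at [0.981, 0.527, 1.433, -0, 1.181, -0.178], TCP at [0.25, 0.573, 0.223] pointing down, gripper open.
Joint ranges: [-3.08, 3.08], [-0.75, 2.2], [0.22, 2.44], [-1.43, 4.57], [0, 2.65], [-2.85, 2.85]. Speed limits (rad/s): [2.79, 2.79, 3.14, 3.14, 3.14, 3.14].

INTERFACE

Orientations are given as a unit quaternion [x, y, z, w].
In Python, from rig import status, viewer, robot gives the robot as it stands.
- The arm moves only by the tool arm_command, never from a script. Its arguments are lists of equal length, an entry for each row: "delta_rot": the turn, a rotation vector about the tool's x, y, z in degrees, a list of three; "delta_pos": the shift along the tool's x, y, z in m, a list of three; "gripper": the closure, from -1 (fully open) to 1 (shut). In form: {"delta_rot": [[rx, ry, rz], ...], "delta_pos": [[dx, dy, dz], ...], "gripper": [gripper, ...]}. A call has 1 to 12 rows; each row is the pose to reach, as a shift and turn from the pose commanded when the call began, along the tool's axes at that moment; what a row does not reach only later rows make up. A row lasts 1/12 s, in which the tool goes at most 41.7 mm and 7.16 degrees, less where a joint would pass 70% of its speed; a pose out of reach is approached as far as the arm can. A call with a gripper value outside its range is refused whole. The fingers move at their own pace and stop on an object; "grip_force" is the grip in N (left out, the last holds). Time passes only in rows, so rows that repeat a pose let the fingers close. It gives the time, the measured TCP pose, the force, the opening and the grip force at its end, in the units of the state.
- status.get_obs(): the state, without advancing time (a new reading comes with each control period).
- viewer.camera(name): name is "scene" or "side" or "wrist"; returns a dict with "pixels" (480x640x3 uint8, blue, green, red), "fx", "fy", "cx", "cy" (pixels), "k1" (the pictures are not rectified: a ray, as slopes to the right and down, at radius r is drawn at 1 + k1 r^2 times it, then the intrinsics apply), "pose" (4x4, takes a point from camera to world coordinates); the wrist camera has in their place "mount" (4x4, takes a point from camera to tool coordinates, whose origin is the TCP and whose axes are the flange's). Camera axes: x right, y down, z forward; pixel columns grow to the right and rows downward; lengths in m; the calibration is good to about 2 mm. A picture is of the moment at which its call begins: read the wrist's pose just before it. There is no depth.
- robot.hand_in(): hands the job in; it is judged then, once.
The state is a dict: "time": time; "q": joint angles; "joint_velocities": joint speeds; "joint_torque": joint torques, N m; "position": TCP position; "tool_rot": TCP orientation; "ft_force": force on the tool from outside, world axes, zero at the start; "moment": the same for the moment, N m; "grip_width": finger opening in m; "grip_force": force on a finger pad.
Only numpy, scipy, OpenCV 4.12 (cv2) and the standard library are available. Lean on these libraries where they do the work, as an engineer would, in place of code of your own. Each camera call takes 0.05 s, during which the arm holds its last target. There are 200 camera calls.

TASK

With a fingertip against the ribs on its edge, gently click the photometer's filter wheel clockwise (seen from above) until the amber-orange filter rests one click short of the red pointer; let it rest there for a moment, then give it the last single click so that the amber filter rests exactly at the pointer. Never run past the pointer or turn the wheel back the long way round, leave the things standing around where they are, and lift nothing.

Things in the scene. Friction and masses are not known exactly. Their poses are not given: they have to be found in the camera images.
- photometer: White bench instrument, blue cheeks, fixed, 260 (x) x 440 (y) mm, flat deck 85 mm above the table. Origin: centre of its underside on the table; at yaw 0 its x points away from the robot; yaw varies by 0.3 rad. Left on the deck (y 65 to 205, x -15 to 117 mm) stands a meter housing 58 mm high; the filter wheel lies flat on the right of the deck.
- wheel_hub (a point): Point on the wheel's upright axis level with its top face, 125 mm above the table; axes as the photometer's. Dark grey wheel: disc of 46 mm radius, 18 mm thick, 22 mm clear of the deck; 8 radial ribs, 8 mm wide, as thick as the disc, reach out to 66 mm radius midway between the filters. At rest the ribs stand pi/8, 3pi/8, 5pi/8, 7pi/8 either side of the pointer's direction.
- pointer (a point): Inner tip of the red pointer, a block 12 mm wide on the deck, as high as the wheel; 74 mm from the wheel's axis on the instrument's +x side.
- filter_wheel (a joint): Wheel angle, rad, growing clockwise seen from above; 0 = amber filter at the red pointer. It rests in clicks pi/4 apart (8 a turn) and starts 2, 3 or 4 clicks before 0 (rarely caught half way between two clicks: the first push frees it). A click takes about 2 to 5 N at a rib: past half way it snaps on by itself and settles within 0.5 s, short of half way it springs back. It does not run on.
- amber (a point): Centre of the amber-orange filter, a round window 18 mm wide on the top face, 32 mm from the wheel's axis. Turns with the wheel. The seven other filters are blue, green, teal, violet, white and greys.
- pot: Bystander: loose black round pot, 52 mm wide, 34 mm high, on the photometer's deck; origin at the centre of its underside. Not to be moved.
- ring_weight: Bystander: loose steel ring, 40 mm wide, 12 mm high, on the photometer's deck; origin at the centre of its underside. Not to be moved.
- bottle: Bystander: loose amber jar, 48 mm wide, 90 mm high, standing on the table; origin at the centre of its underside. Not to be moved.
- handmeter: Bystander: loose dark grey hand-held meter, 150 x 68 x 30 mm, lying on the table; origin at the centre of its underside. Not to be moved.

How it is judged:
By the outcome, as a careful person would: the job done as asked, in the order asked, and still so for the second after the job is handed in, with the robot touching nothing.
It also fails if it takes over 61 s, if anything falls off the work surface, if the arm or the gripper's body presses on something with over 40 N, if the wrist force passes 120 N, or if a joint passes its speed limit or range.

## Working session

There is one attempt and no reset: what is moved stays moved. The work goes in short steps, Python scripts to look and compute and a tool call to move; the robot and the scene stay as the last step left them, time stands still between calls to the robot, and variables do not carry over. Pictures are saved under pics/ and viewed, at most 10 in all, crops included, and the job is handed in when it is done.

Besides the shell and the picture viewer there is one more tool, called after ">>>" as name(argument=value, ...), one argument or row to a line, values as JSON. arm_command: Moves the arm, as the interface text tells. Its arguments: {"type":"object","properties":{"delta_rot":{"type":"array","items":{"type":"array","items":{"type":"number"}}},"delta_pos":{"type":"array","items":{"type":"array","items":{"type":"number"}}},"gripper":{"type":"array","items":{"type":"number"}},"grip_force":{"type":"number"}},"required":["delta_rot","delta_pos","gripper"]}

```bash
mkdir -p pics; ls
python3 - <<'E'
from rig import status,viewer
import cv2,numpy as np
o=status.get_obs();print(o)
for n in("scene","side"):
    c=viewer.camera(n);cv2.imwrite(f"pics/{n}0.png",c["pixels"]);print(n,{k:(np.round(v,4).tolist() if k=="pose" else v) for k,v in c.items() if k!="pixels"})
E
```

```text
pics
{'time': 0.0, 'q': array([ 9.80532426e-01,  5.28422262e-01,  1.43391605e+00, -2.34606401e-05,
        1.18137322e+00, -1.78481496e-01]), 'joint_velocities': array([-0.00028677,  0.00074747,  0.00059473, -0.00112085,  0.00029447,
        0.0020638 ]), 'joint_torque': array([ 1.99572187e-04, -4.40040386e+01, -1.76594871e+01,  6.33476302e-02,
        5.82048751e-02, -1.75058817e-04]), 'position': array([0.24970591, 0.57215016, 0.22159423]), 'tool_rot': array([ 2.04435135e-01,  9.78879540e-01, -9.86202299e-04, -3.87209732e-04]), 'ft_force': array([-0.43907255, -0.66751294, -0.86338077]), 'moment': array([-0.03678678, -0.03269286,  0.01333084]), 'grip_force': 0.0, 'grip_width': 0.08680771955208179}
scene {'fx': 511.938489363632, 'fy': 511.938489363632, 'cx': 319.4510759551987, 'cy': 242.87311465579052, 'k1': -0.08183279621163762, 'pose': [[-0.862, 0.3402, -0.3758, 1.0073], [0.5067, 0.6015, -0.6177, 0.7586], [0.0159, -0.7228, -0.6908, 0.8743], [0.0, 0.0, 0.0, 1.0]]}
side {'fx': 546.137392155749, 'fy': 546.137392155749, 'cx': 319.8520095894855, 'cy': 241.09748267659464, 'k1': -0.12059330336669812, 'pose': [[-0.9976, -0.0331, 0.0605, 0.4699], [-0.067, 0.6755, -0.7343, 1.2497], [-0.0165, -0.7366, -0.6761, 1.2095], [0.0, 0.0, 0.0, 1.0]]}
```

View pics/scene0.png

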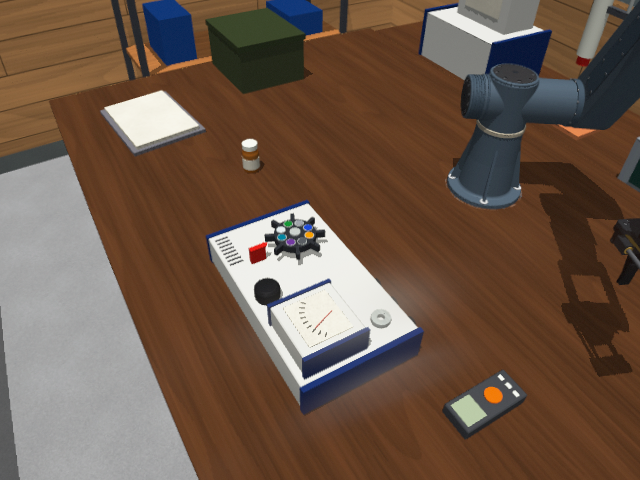

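View pics/side0.png

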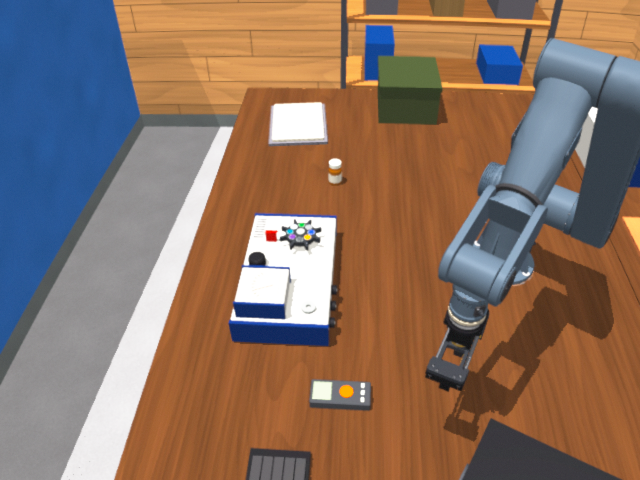

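Scene picture: wheel hub about (295,236), amber filter (309,235), red pointer (258,253), pot (267,291), ring (381,318). Side picture: wheel (300,235), pointer (271,236), pot (257,260), so the wheel is to the right of the pot. I'll cast these pixels onto the planes.

```bash
cat > h.py <<'E'
import numpy as np,cv2
from rig import status,viewer
from scipy.spatial.transform import Rotation as R
def cam(n):
    o=status.get_obs();c=viewer.camera(n)
    if n=="wrist":
        T=np.eye(4);T[:3,:3]=R.from_quat(o["tool_rot"]).as_matrix();T[:3,3]=o["position"];c["pose"]=T@c["mount"]
    return c
def pt(c,uv,z):
    d=np.array([[c["k1"],0,0,0]]);K=np.array([[c["fx"],0,c["cx"]],[0,c["fy"],c["cy"]],[0,0,1]])
    x,y=cv2.undistortPoints(np.array([[uv]],float),K,d).ravel()
    P=c["pose"];r=P[:3,:3]@[x,y,1];return P[:3,3]+r*(z-P[2,3])/r[2]
def blobs(c,lo,hi,box,amin=8):
    hsv=cv2.cvtColor(c["pixels"],cv2.COLOR_BGR2HSV);m=cv2.inRange(hsv,np.array(lo),np.array(hi))
    k=np.zeros_like(m);x0,y0,x1,y1=box;k[y0:y1,x0:x1]=m[y0:y1,x0:x1]
    n,_,s,ce=cv2.connectedComponentsWithStats(k);return [(ce[i].round(1),s[i].tolist()) for i in range(1,n) if s[i][4]>=amin]
E
python3 - <<'E'
from h import *
for n,b in(("scene",(230,200,340,280)),("side",(255,210,330,260))):
    c=cam(n)
    for nm,lo,hi in(("amber",(10,150,120),(28,255,255)),("red",(0,150,80),(6,255,255)),("dark",(0,0,0),(180,110,75))):
        for ce,s in blobs(c,lo,hi,b,8 if nm!="dark" else 100): print(n,nm,ce,s,pt(c,ce,.125).round(4))
    if n=="side":
        for uv in((257,261),(308,308)):print(pt(c,uv,.1).round(3))
    x0,y0,x1,y1=b;cv2.imwrite(f"pics/{n}1.png",cv2.resize(c["pixels"][y0:y1,x0:x1],None,fx=7,fy=7,interpolation=cv2.INTER_CUBIC))
c=cam("wrist");print(c["mount"].round(3),c["fx"])
E
```

```text
scene amber [308.8 234.4] [305, 232, 8, 6, 38] [0.6063 0.0546 0.125 ]
scene red [257.5 252.6] [249, 242, 18, 22, 260] [0.7264 0.0506 0.125 ]
scene dark [293.9 240.9] [265, 221, 60, 39, 754] [0.6439 0.0567 0.125 ]
side amber [296.4 211.2] [255, 210, 75, 4, 236] [ 0.6496 -0.0627  0.125 ]
side amber [306.8 236.7] [304, 235, 6, 5, 20] [0.607  0.0544 0.125 ]
side red [270.8 235.4] [266, 231, 11, 10, 98] [0.7148 0.0538 0.125 ]
[0.746 0.139 0.1  ]
[0.583 0.308 0.1  ]
[[ 0.001 -0.955 -0.298  0.082]
 [ 1.     0.001  0.001 -0.001]
 [-0.    -0.298  0.955 -0.161]
 [ 0.     0.     0.     1.   ]] 390.88579653882175
```

View pics/scene1.png

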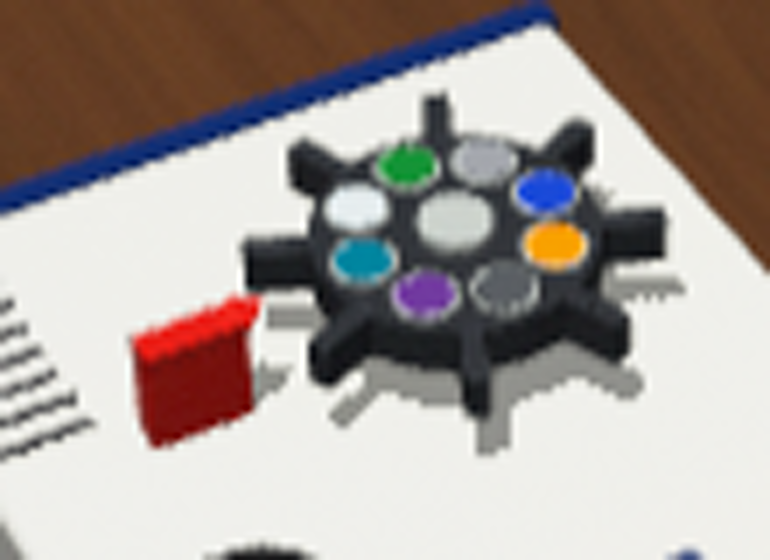

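Crop (7x, offset 230,200): hub cap (455,221), teal filter at the pointer, amber (555,243). Going via dark grey and violet, amber is 3 clicks clockwise short of the pointer. The wheel is resting, not caught between clicks.

Run:
```python
from h import *
c=cam("scene");f=lambda u,v:pt(c,(230+u/7-.43,200+v/7-.43),.125)
hub=f(455,221);print("hub",hub)
fs=[f(*p) for p in((362,258),(357,207),(407,165),(484,160),(546,190),(555,243),(504,286),(425,294))]
print("mean of filters",np.mean(fs,0));h=np.mean(fs,0)
for p in fs:
    d=p-h;print(np.hypot(*d[:2]).round(4),np.degrees(np.arctan2(d[1],d[0])).round(1))
t=f(258,301);d=t-h;print("tip",t,np.hypot(*d[:2]),np.degrees(np.arctan2(d[1],d[0])))
# near-side point: d=68 mm from hub opposite pointer
```

```text
hub [0.62804218 0.03037225 0.125     ]
mean of filters [0.62882785 0.03185196 0.125     ]
0.032 -1.3
0.0317 -44.3
0.0319 -90.1
0.0314 -135.3
0.0324 -179.8
0.032 135.4
0.0316 89.6
0.0323 45.2
tip [0.69697122 0.03261966 0.125     ] 0.06814769699243094 0.6454655581092397
```

>>> arm_command(
  delta_rot=[
    [0, 0, 6],
    [0, 0, 12],
    [0, 0, 18],
    [0, 0, 24],
    [0, 0, 30],
    [0, 0, 36],
    [0, 0, 42],
    [0, 0, 48],
    [0, 0, 54],
    [0, 0, 60],
    [0, 0, 66.4],
    [0, 0, 66.4],
  ],
  delta_pos=[
    [-0.03, -0.024, 0],
    [-0.06, -0.048, 0],
    [-0.09, -0.072, 0],
    [-0.12, -0.096, 0],
    [-0.15, -0.12, 0],
    [-0.18, -0.144, 0],
    [-0.21, -0.168, 0],
    [-0.24, -0.192, 0],
    [-0.27, -0.216, 0],
    [-0.3, -0.24, 0],
    [-0.33, -0.264, 0],
    [-0.35, -0.28, 0],
  ],
  gripper=[1, 1, 1, 1, 1, 1, 1, 1, 1, 1, 1, 1],
)

```text
time: 1.3
position: [0.4605, 0.1732, 0.2228]
tool_rot: [0.709, 0.705, 0.0, 0.001]
ft_force: [0.2, 0.9, 0.4]
grip_width: 0.0148
grip_force: 0.0
```

>>> arm_command(
  delta_rot=[
    [0, 0, 0],
    [0, 0, 0],
    [0, 0, 0],
    [0, 0, 0],
    [0, 0, 0],
    [0, 0, 0],
    [0, 0, 0],
    [0, 0, 0],
    [0, 0, 0],
    [0, 0, 0],
  ],
  delta_pos=[
    [-0.03, 0.015, 0],
    [-0.06, 0.03, 0],
    [-0.09, 0.045, 0],
    [-0.12, 0.06, 0],
    [-0.15, 0.075, 0.01],
    [-0.17, 0.09, 0.02],
    [-0.186, 0.1, 0.02],
    [-0.186, 0.1, 0.02],
    [-0.186, 0.1, 0.02],
    [-0.186, 0.1, 0.02],
  ],
  gripper=[1, 1, 1, 1, 1, 1, 1, 1, 1, 1],
)

```text
time: 2.13
position: [0.5581, -0.0093, 0.2025]
tool_rot: [0.707, 0.707, -0.0, -0.001]
ft_force: [-0.2, 0.4, -0.1]
grip_width: 0.0004
grip_force: 0.0
```

Run:
```python
from h import *
c=cam("wrist");cv2.imwrite("pics/w0.png",c["pixels"]);o=status.get_obs();print(o["position"],o["tool_rot"],o["grip_width"],o["ft_force"])
for nm,lo,hi in(("amber",(10,150,120),(28,255,255)),("red",(0,150,80),(6,255,255))):
    for ce,s in blobs(c,lo,hi,(0,0,640,480),150): print(nm,ce,s,pt(c,ce,.125).round(4))
```

```text
[ 0.55792922 -0.00892275  0.20260395] [ 7.06785323e-01  7.07427886e-01 -1.44284075e-04 -5.22200835e-04] 0.00037924786342901186 [-0.90193228  0.71077207  0.15867423]
amber [396.2 146.9] [382, 133, 29, 29, 665] [0.6037 0.0541 0.125 ]
red [560.5 181.6] [519, 169, 84, 28, 1752] [0.7067 0.0336 0.125 ]
```

View pics/w0.png

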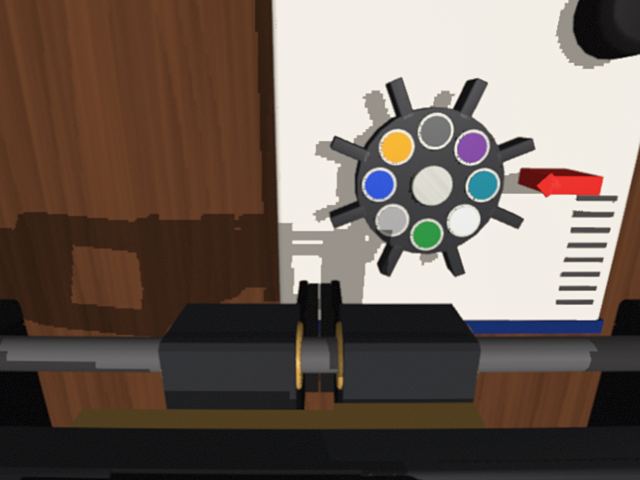

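Wrist picture: hub (432,185), amber (396,147), pointer tip (520,178), closed fingertips (320,290) on the near right side. All three views agree: hub about (0.627, 0.032), yaw about 0. Next I go down beside the near-right rib.

>>> arm_command(
  delta_rot=[
    [0, 0, 0],
    [0, 0, 0],
    [0, 0, 0],
    [0, 0, 0],
    [0, 0, 0],
    [0, 0, 0],
    [0, 0, 0],
    [0, 0, 0],
  ],
  delta_pos=[
    [-0.007, 0, 0.01],
    [-0.007, 0, 0.03],
    [-0.007, 0, 0.05],
    [-0.007, 0, 0.07],
    [-0.007, 0, 0.085],
    [-0.007, 0, 0.09],
    [-0.007, 0, 0.09],
    [-0.007, 0, 0.09],
  ],
  gripper=[1, 1, 1, 1, 1, 1, 1, 1],
)

```text
time: 2.85
position: [0.5588, -0.0167, 0.1127]
tool_rot: [0.707, 0.707, 0.0, 0.0]
ft_force: [0.4, -0.4, 1.2]
grip_width: 0.0002
grip_force: 0.0
```

>>> arm_command(
  delta_rot=[
    [0, 0, 0],
    [0, 0, 0],
    [0, 0, 0],
    [0, 0, 0],
    [0, 0, 0],
    [0, 0, 0],
    [0, 0, 0],
    [0, 0, 0],
    [0, 0, 0],
    [0, 0, 0],
    [0, 0, 0],
    [0, 0, 0],
  ],
  delta_pos=[
    [0.004, 0, 0],
    [0.008, 0, 0],
    [0.011, 0, 0],
    [0.014, 0, 0],
    [0.017, 0, 0],
    [0.02, 0, 0],
    [0.022, 0, 0],
    [0.024, 0, 0],
    [0.026, 0, 0],
    [0.028, 0, 0],
    [0.03, 0, 0],
    [0.03, 0, 0],
  ],
  gripper=[1, 1, 1, 1, 1, 1, 1, 1, 1, 1, 1, 1],
)

```text
time: 3.85
position: [0.5589, 0.0138, 0.1124]
tool_rot: [0.707, 0.707, 0.0, -0.0]
ft_force: [-1.1, -0.6, -0.5]
grip_width: 0.0003
grip_force: 0.7
```

```bash
cat > a.py <<'E'
from h import *
o=status.get_obs();print(o["time"],o["position"].round(4),o["ft_force"].round(1))
c=cam("wrist");cv2.imwrite("pics/w_last.png",c["pixels"])
for n in("wrist","scene"):
    if n!="wrist":c=cam(n)
    for ce,s in blobs(c,(10,150,120),(28,255,255),(0,0,640,480) if n=="wrist" else (262,215,330,260),15):
        p=pt(c,ce,.125);d=p[:2]-[.627,.032]
        if np.hypot(*d)<.05:print(n,ce,s[4],p.round(4),np.hypot(*d).round(4),"angle left",np.degrees(np.arctan2(d[1],d[0])).round(1))
E
python3 a.py
```

```text
3.85 [0.5589 0.0138 0.1124] [-1.1 -0.6 -0.5]
wrist [457.9 209. ] 1539 [0.6128 0.0605 0.125 ] 0.0318 angle left 116.5
scene [306.8 237.4] 39 [0.6147 0.0607 0.125 ] 0.0312 angle left 113.2
```

>>> arm_command(
  delta_rot=[
    [0, 0, 0],
    [0, 0, 0],
    [0, 0, 0],
    [0, 0, 0],
    [0, 0, 0],
    [0, 0, 0],
    [0, 0, 0],
    [0, 0, 0],
    [0, 0, 0],
  ],
  delta_pos=[
    [0.002, 0, 0],
    [0.004, 0, 0],
    [0.006, 0, 0],
    [0.008, 0, 0],
    [0.01, 0, 0],
    [0.012, 0, 0],
    [0.014, 0, 0],
    [0.014, 0, 0],
    [0.014, 0, 0],
  ],
  gripper=[1, 1, 1, 1, 1, 1, 1, 1, 1],
)

```text
time: 4.7
position: [0.5589, 0.0273, 0.1126]
tool_rot: [0.707, 0.707, 0.0, 0.0]
ft_force: [-0.2, 0.0, 0.4]
grip_width: 0.0003
grip_force: 0.0
```

```bash
python3 a.py
```

```text
4.7 [0.5589 0.0273 0.1126] [-0.2  0.   0.4]
wrist [489.1 234.7] 1463 [0.6265 0.0634 0.125 ] 0.0314 angle left 90.9
scene [301.6 240.5] 42 [0.6291 0.0637 0.125 ] 0.0318 angle left 86.2
```

One click done; amber is at about 90°, two short. I'll lift, go back and repeat.

>>> arm_command(
  delta_rot=[
    [0, 0, 0],
    [0, 0, 0],
    [0, 0, 0],
    [0, 0, 0],
    [0, 0, 0],
    [0, 0, 0],
    [0, 0, 0],
    [0, 0, 0],
    [0, 0, 0],
    [0, 0, 0],
    [0, 0, 0],
    [0, 0, 0],
  ],
  delta_pos=[
    [0.003, 0, 0],
    [0.003, 0, -0.015],
    [0.003, 0, -0.03],
    [0.003, 0, -0.045],
    [0, 0, -0.045],
    [-0.02, 0, -0.045],
    [-0.044, 0, -0.045],
    [-0.044, 0, -0.045],
    [-0.044, 0, -0.045],
    [-0.044, 0, -0.03],
    [-0.044, 0, -0.015],
    [-0.044, 0, 0],
  ],
  gripper=[1, 1, 1, 1, 1, 1, 1, 1, 1, 1, 1, 1],
)

```text
time: 5.8
position: [0.5586, -0.0162, 0.1118]
tool_rot: [0.707, 0.707, 0.0, -0.0]
ft_force: [0.1, -0.2, 0.1]
grip_width: 0.0007
grip_force: 0.0
```

>>> arm_command(
  delta_rot=[
    [0, 0, 0],
    [0, 0, 0],
    [0, 0, 0],
    [0, 0, 0],
    [0, 0, 0],
    [0, 0, 0],
    [0, 0, 0],
    [0, 0, 0],
    [0, 0, 0],
    [0, 0, 0],
    [0, 0, 0],
    [0, 0, 0],
  ],
  delta_pos=[
    [0, 0, 0],
    [0.004, 0, 0],
    [0.008, 0, 0],
    [0.011, 0, 0],
    [0.014, 0, 0],
    [0.017, 0, 0],
    [0.02, 0, 0],
    [0.022, 0, 0],
    [0.024, 0, 0],
    [0.026, 0, 0],
    [0.028, 0, 0],
    [0.03, 0, 0],
  ],
  gripper=[1, 1, 1, 1, 1, 1, 1, 1, 1, 1, 1, 1],
)

```text
time: 6.8
position: [0.559, 0.0132, 0.1128]
tool_rot: [0.707, 0.707, 0.0, 0.0]
ft_force: [-3.1, -4.1, 0.1]
grip_width: 0.0007
grip_force: 1.9
```

```bash
python3 a.py
```

```text
6.8 [0.559  0.0132 0.1128] [-3.1 -4.1  0.1]
wrist [519.  204.2] 1554 [0.6369 0.0618 0.125 ] 0.0314 angle left 71.6
scene [296.8 241.5] 42 [0.6394 0.0614 0.125 ] 0.0319 angle left 67.0
```

>>> arm_command(
  delta_rot=[
    [0, 0, 0],
    [0, 0, 0],
    [0, 0, 0],
    [0, 0, 0],
    [0, 0, 0],
    [0, 0, 0],
    [0, 0, 0],
    [0, 0, 0],
    [0, 0, 0],
    [0, 0, 0],
  ],
  delta_pos=[
    [0.002, 0, 0],
    [0.004, 0, 0],
    [0.006, 0, 0],
    [0.008, 0, 0],
    [0.01, 0, 0],
    [0.012, 0, 0],
    [0.014, 0, 0],
    [0.016, 0, 0],
    [0.016, 0, 0],
    [0.016, 0, 0],
  ],
  gripper=[1, 1, 1, 1, 1, 1, 1, 1, 1, 1],
)

```text
time: 7.73
position: [0.5588, 0.0293, 0.1125]
tool_rot: [0.707, 0.707, 0.0, -0.0]
ft_force: [-0.5, 0.9, 1.2]
grip_width: 0.0007
grip_force: 0.0
```

>>> arm_command(
  delta_rot=[
    [0, 0, 0],
    [0, 0, 0],
    [0, 0, 0],
    [0, 0, 0],
    [0, 0, 0],
    [0, 0, 0],
    [0, 0, 0],
    [0, 0, 0],
    [0, 0, 0],
    [0, 0, 0],
    [0, 0, 0],
    [0, 0, 0],
  ],
  delta_pos=[
    [0.001, 0, 0],
    [0.001, 0, -0.015],
    [0.001, 0, -0.03],
    [0.001, 0, -0.045],
    [0, 0, -0.045],
    [-0.02, 0, -0.045],
    [-0.046, 0, -0.045],
    [-0.046, 0, -0.045],
    [-0.046, 0, -0.045],
    [-0.046, 0, -0.045],
    [-0.046, 0, -0.045],
    [-0.046, 0, -0.045],
  ],
  gripper=[1, 1, 1, 1, 1, 1, 1, 1, 1, 1, 1, 1],
)

```text
time: 8.73
position: [0.5585, -0.0161, 0.1572]
tool_rot: [0.707, 0.707, -0.0, -0.0]
ft_force: [0.4, -0.9, -0.3]
grip_width: 0.0007
grip_force: 0.0
```

>>> arm_command(
  delta_rot=[
    [0, 0, 0],
    [0, 0, 0],
    [0, 0, 0],
    [0, 0, 0],
    [0, 0, 0],
    [0, 0, 0],
    [0, 0, 0],
    [0, 0, 0],
    [0, 0, 0],
    [0, 0, 0],
    [0, 0, 0],
    [0, 0, 0],
  ],
  delta_pos=[
    [0, 0, 0],
    [0, 0, 0],
    [0, 0, 0],
    [0, 0, 0],
    [0, 0, 0],
    [0, 0, 0],
    [0, 0, 0],
    [0, 0, 0],
    [0, 0, 0],
    [0, 0, 0],
    [0, 0, 0],
    [0, 0, 0],
  ],
  gripper=[1, 1, 1, 1, 1, 1, 1, 1, 1, 1, 1, 1],
)

```text
time: 9.73
position: [0.5588, -0.017, 0.1576]
tool_rot: [0.707, 0.707, 0.0, 0.0]
ft_force: [-0.5, 0.0, 0.1]
grip_width: 0.0004
grip_force: 0.0
```

```bash
python3 a.py
```

```text
9.7333 [ 0.5588 -0.017   0.1576] [-0.5  0.   0.1]
wrist [506.2 138.6] 1036 [0.6491 0.0541 0.125 ] 0.0312 angle left 45.0
scene [290.4 241.4] 39 [0.6511 0.0544 0.125 ] 0.0329 angle left 42.9
```

Amber is resting one click short (45°) and has been left untouched for over a second. Last click now.

>>> arm_command(
  delta_rot=[
    [0, 0, 0],
    [0, 0, 0],
    [0, 0, 0],
    [0, 0, 0],
    [0, 0, 0],
    [0, 0, 0],
  ],
  delta_pos=[
    [0, 0, 0],
    [0, 0, 0.015],
    [0, 0, 0.03],
    [0, 0, 0.045],
    [0, 0, 0.045],
    [0, 0, 0.045],
  ],
  gripper=[1, 1, 1, 1, 1, 1],
)

```text
time: 10.33
position: [0.5583, -0.0168, 0.112]
tool_rot: [0.707, 0.707, -0.001, -0.001]
ft_force: [-0.1, 0.6, 0.1]
grip_width: 0.0006
grip_force: 0.0
```

>>> arm_command(
  delta_rot=[
    [0, 0, 0],
    [0, 0, 0],
    [0, 0, 0],
    [0, 0, 0],
    [0, 0, 0],
    [0, 0, 0],
    [0, 0, 0],
    [0, 0, 0],
    [0, 0, 0],
    [0, 0, 0],
    [0, 0, 0],
    [0, 0, 0],
  ],
  delta_pos=[
    [0, 0, 0],
    [0.004, 0, 0],
    [0.008, 0, 0],
    [0.011, 0, 0],
    [0.014, 0, 0],
    [0.017, 0, 0],
    [0.02, 0, 0],
    [0.022, 0, 0],
    [0.024, 0, 0],
    [0.026, 0, 0],
    [0.028, 0, 0],
    [0.03, 0, 0],
  ],
  gripper=[1, 1, 1, 1, 1, 1, 1, 1, 1, 1, 1, 1],
)

```text
time: 11.33
position: [0.5587, 0.0133, 0.1124]
tool_rot: [0.707, 0.707, 0.0, -0.0]
ft_force: [-1.5, -4.0, 0.5]
grip_width: 0.0003
grip_force: 1.7
```

```bash
python3 a.py
```

```text
11.3333 [0.5587 0.0133 0.1124] [-1.5 -4.   0.5]
wrist [558.7 244.4] 1406 [0.6552 0.0454 0.125 ] 0.0312 angle left 25.5
scene [285.6 239.7] 41 [0.6575 0.0448 0.125 ] 0.0331 angle left 22.7
```

>>> arm_command(
  delta_rot=[
    [0, 0, 0],
    [0, 0, 0],
    [0, 0, 0],
    [0, 0, 0],
    [0, 0, 0],
    [0, 0, 0],
    [0, 0, 0],
    [0, 0, 0],
    [0, 0, 0],
    [0, 0, 0],
  ],
  delta_pos=[
    [0.002, 0, 0],
    [0.004, 0, 0],
    [0.006, 0, 0],
    [0.008, 0, 0],
    [0.01, 0, 0],
    [0.012, 0, 0],
    [0.014, 0, 0],
    [0.016, 0, 0],
    [0.016, 0, 0],
    [0.016, 0, 0],
  ],
  gripper=[1, 1, 1, 1, 1, 1, 1, 1, 1, 1],
)

```text
time: 12.27
position: [0.5588, 0.0292, 0.1126]
tool_rot: [0.707, 0.707, 0.0, 0.0]
ft_force: [-0.0, 0.4, -0.2]
grip_width: 0.0006
grip_force: 0.0
```

>>> arm_command(
  delta_rot=[
    [0, 0, 0],
    [0, 0, 0],
    [0, 0, 0],
    [0, 0, 0],
    [0, 0, 0],
    [0, 0, 0],
    [0, 0, 0],
    [0, 0, 0],
    [0, 0, 0],
    [0, 0, 0],
    [0, 0, 0],
    [0, 0, 0],
  ],
  delta_pos=[
    [0.001, 0, 0],
    [0.001, 0, -0.015],
    [0.001, 0, -0.03],
    [0.001, 0, -0.045],
    [0, 0, -0.06],
    [-0.02, 0, -0.08],
    [-0.046, 0, -0.09],
    [-0.046, 0, -0.09],
    [-0.046, 0, -0.09],
    [-0.046, 0, -0.09],
    [-0.046, 0, -0.09],
    [-0.046, 0, -0.09],
  ],
  gripper=[1, 1, 1, 1, 1, 1, 1, 1, 1, 1, 1, 1],
)

```text
time: 13.27
position: [0.5581, -0.016, 0.2017]
tool_rot: [0.707, 0.707, -0.0, -0.001]
ft_force: [0.4, -0.2, 1.2]
grip_width: 0.0005
grip_force: 0.0
```

```bash
python3 a.py
```

```text
13.2667 [ 0.5581 -0.016   0.2017] [ 0.4 -0.2  1.2]
wrist [484.4 174.4] 634 [0.6584 0.0314 0.125 ] 0.0314 angle left -1.2
scene [281.5 236.5] 40 [0.6605 0.0316 0.125 ] 0.0335 angle left -0.7
```

View pics/w_last.png

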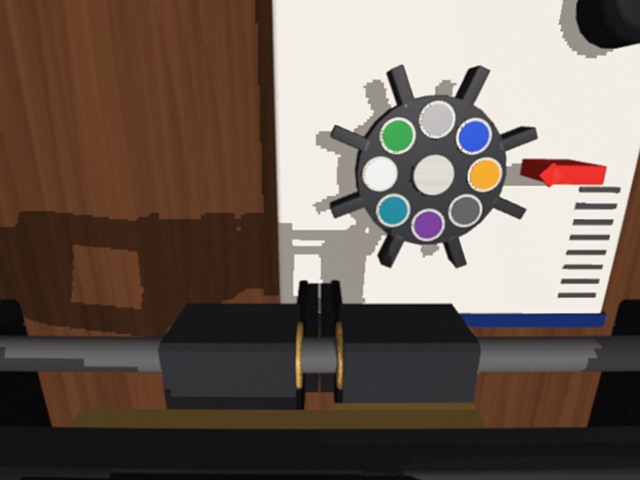

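The picture shows amber at (484,174), facing the pointer tip at (520,170), with the wheel at rest and the fingers clear of it.

```bash
python3 -c "
from rig import robot
print(robot.hand_in())"
```

```text
the job is handed in; nothing more can be done
None
```

The amber filter now rests at the red pointer: I gave the wheel three single clockwise clicks, left it untouched for over a second one click short, and handed the job in at about 13 s with the arm clear.

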